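# Square the press board in the corner stop

## Task

Push the plywood press board along the counter until it sits square in the aluminium corner stop, one long side flush against the long rail and one short side flush against the end stop, and push the orange sliding keeper along the rail up against the board's other short side so that the board is boxed in. Everything is done by pushing: keep the board flat on the counter, never lift it, and leave the mallet, jar, tape roll, straightedge and roller where they are.

Things in the scene. Friction and masses are not known exactly. Their poses are not given: they have to be found in the camera images.
- stop: L-shaped aluminium corner stop bolted down, bars 22 mm wide, 20 mm high. Origin: inside corner at counter height. Long rail: inner face x = 0, y -378 to 22 mm, metal on +x (away from the robot). End stop: inner face y = 0, x -110 to 0 mm, metal on +y. The work area is x < 0, y < 0. Board fully home: its centre at x -70, y -95 mm here, y axes parallel.
- board: loose plywood press board, 140 (its x) by 190 (its y) by 18 mm, 0.2 to 0.45 kg, flat on the counter. Origin: centre of its underside. At the start its axes are within about 20 degrees of the corner stop's. Slides under a push of some 1 to 6 N and stays where it is left.
- keeper (a joint): slide of the orange keeper along the long rail (m), growing along the stop's +y, towards the end stop. The keeper's inner (+y) face is at y = -310 mm + value in the stop's frame, so it touches a fully home board at 0.120. Range 0 to 0.14. Takes about 3 N to slide, stays where it is left, cannot be lifted off.
- keeper_block (a point): centre of the orange keeper's block on the work side of the rail: 45 mm across the rail, 34 mm along it, from 1 to 21 mm above the counter; axes parallel to the stop's. A plate (top at 27.5 mm) reaches from it over the rail and carries a brass screw head, 18 mm diameter, top at 37.5 mm.
- vise: blue bench vise with aluminium soft jaws, bolted down at the left: 140 mm high, about 215 mm long (its x), screw and sliding T-bar towards the robot, the T-bar reaching up to 128 mm to either side. Origin: centre of its base. Only an obstacle.
- mallet: mallet with a black rubber head (60 mm diameter, 95 mm long, along its y) and a wooden handle reaching 270 mm along its -x, lying on the counter. Origin: under the head's centre. Leave alone.
- jar: squat amber glass jar with a black lid, 74 mm diameter, 75 mm high, standing. Origin: centre of its underside. Leave alone.
- tape: roll of blue edge tape lying flat, 72 mm diameter, 12 mm high. Origin: centre of its underside. Leave alone.
- straightedge: steel straightedge lying flat beyond the rail, 300 mm (its x) by 30 by 4 mm. Origin: centre of its underside. Leave alone.
- roller: small hand roller: grey cylinder 38 mm diameter, 80 mm long (along its y), with a dark wooden handle to 140 mm along its -x, lying on the counter. Origin: under the cylinder's centre. Leave alone.

How it is judged:
At the end, for the whole second after the job is handed in: The board lies flat and at rest in the corner: its centre within 3 mm of the fully home place in each direction of the corner stop and its sides within 1.4 degrees of the stop's; the keeper is within 3 mm of touching the board (joint 0.117 to 0.123) (x of board in the frame of stop between -0.073 and -0.067 m and y of board in the frame of stop between -0.098 and -0.092 m and angle between the y axis of board and the y axis of stop, either way round below 0.025 rad and angle between board's own z axis and vertical below 0.03 rad and height (world z) of board below 0.003 m and value of joint keeper between 0.117 and 0.123 m and linear speed of board below 0.01 m/s).
It fails at once if the board is lifted or tipped off the counter (height (world z) of board above 0.012 m or angle between board's own z axis and vertical above 0.12 rad).
It fails at once if a bystander (mallet, jar, tape roll, straightedge, roller) is moved by more than 25 mm or the jar is tipped (distance of any of mallet, jar, tape, straightedge, roller from where it was at the start of the episode above 0.025 m or angle between jar's own z axis and vertical above 0.3 rad).
It also fails if it takes over 67 s, if anything falls off the work surface, if the arm or the gripper's body presses on something with over 40 N, if the wrist force passes 120 N, or if a joint passes its speed limit or range.

## Robot

A 6-joint arm with a two-finger parallel gripper is mounted at the origin on the work surface. World frame = base frame: x ahead of the robot, y to its left, z up, the work surface at z = 0. Lengths are in m, angles in rad, forces in N, time in s.
With the tool pointing down it reaches from about 0.25 to 0.725 m from the base axis. Payload 4 kg.
Tool frame: the origin (TCP) lies on the centre line of the jaws, within the pads' length; the fingertips stand 17 mm ahead of it and the grasp point (between the pads) lies 2 mm behind it; z points along the fingers, x is the direction in which the jaws open and shut, and the axes are right-handed (so a half turn about z gives the same grasp; the last joint's range is limited). The gripper opens to 85 mm and grips with 20 to 120 N. Pads are 22 mm wide; open, the fingers measure 114 mm over their backs; the gripper's body (76 mm by 85 mm) begins 54 mm behind the grasp point. The pads swing forward as they close: fully open they stand 13 mm farther back than shut.
Start: joints at [1.236, 0.241, 0.005, 1.335, 0, 1.571], TCP at [0.164, 0.472, 0.248] pointing down, gripper open.
Joint ranges: [-2.72, 2.72], [-1.05, 1.87], [-1.09, 1.28], [-1.99, 2.15], [-1.42, 1.44], [-3.14, 3.14]. Speed limits (rad/s): [2.79, 2.79, 3.14, 3.14, 3.14, 3.14].

## Interface

Orientations are given as a unit quaternion [x, y, z, w].
In Python, from cell import * gives the robot as it stands.
- The arm moves only by the tool apply_moves, never from a script. Its argument "increments" is a list that holds one entry, the list of rows, each a list of 7 numbers: the shift along the tool's x, y, z in mm, then the turn, a rotation vector about the tool's x, y, z in degrees, then the opening, from 0 (shut) to 1 (fully open). In form: [[[dx, dy, dz, rx, ry, rz, grip], ...]]. A call has 1 to 10 rows; each row shifts and turns the commanded pose from where the row before left it, along the tool's axes as they then stand; what a row does not reach is not made up. A row lasts 1/10 s, in which the tool goes at most 50 mm and 8.59 degrees, less where a joint would pass 70% of its speed; a pose out of reach is approached as far as the arm can. A call is refused whole if a number of a shift passes 50 or a number of a turn 8.59, either way. A call with a gripper value outside its range is refused whole. The fingers move at their own pace and stop on an object; "force" is the grip in N (left out, the last holds). Time passes only in rows, so rows that do not move let the fingers close. It gives the time, the measured TCP pose, the force and the opening at its end, in the units of the state.
- state(): the state, without advancing time (a new reading comes with each control period).
- read_camera(name): name is "scene" or "side" or "wrist"; returns (picture, depth): 480x640x3 uint8, red, green, blue; 480x640 float32, m along the optical axis (not along the pixel's ray), 0 where there is no reading.
- calibration(name): a dict with "fx", "fy", "cx", "cy" (pixels), "k1" (the pictures are not rectified: a ray, as slopes to the right and down, at radius r is drawn at 1 + k1 r^2 times it, then the intrinsics apply), "position" and "orientation" of the camera in the world. Camera axes: x right, y down, z forward; pixel columns grow to the right and rows downward; lengths in m; the calibration is good to about 2 mm. A picture is of the moment at which its call begins: read the wrist's pose just before it. calibration takes no time and is no camera call; for the wrist camera it gives the pose at the moment of the call.
- close_job(): hands the job in, once; it reports no verdict.
The state is a dict: "time": time; "q": joint angles; "dq": joint speeds; "joint_torque": joint torques, N m; "tcp_pos": TCP position; "tool_rot": TCP orientation; "contact_force": force on the tool from outside, world axes, zero at the start; "torque": the same for the moment, N m; "finger_gap": opening from 0.0 (shut) to 1.0 (fully open).
Only numpy, scipy, OpenCV 4.12 (cv2) and the standard library are available. Lean on these libraries where they do the work, as an engineer would, in place of code of your own. Each camera call takes 0.05 s, during which the arm holds its last target.

## Working session

There is one attempt and no reset: what is moved stays moved. The work goes in short steps, Python scripts to look and compute and a tool call to move; the robot and the scene stay as the last step left them, time stands still between calls to the robot, and variables do not carry over. Pictures are saved under pics/ and viewed, and the job is handed in when it is done.

Besides the shell and the picture viewer there is one more tool, called after "Emit:" as a command line: name --argument value ..., lists and objects as JSON in quotes. apply_moves: Moves the arm, as the interface text tells. Its arguments: {"type":"object","properties":{"increments":{"type":"array"},"force":{"type":"number"}},"required":["increments"]}

```bash
ls; mkdir -p pics; python3 - <<'E'
from cell import *
import cv2
s=state();print(s)
for n in ("scene","side","wrist"):
    c=calibration(n);print(n,c)
    p,d=read_camera(n)
    cv2.imwrite(f"pics/{n}0.png",p[:,:,::-1])
    import numpy as np
    np.savez(f"{n}0.npz",p=p,d=d,**{k:np.array(v) for k,v in c.items()})
E
```

```text
pics
{'time': 0.0, 'q': array([1.23598334e+00, 2.41430292e-01, 3.69260999e-03, 1.33516523e+00,
       2.90082915e-05, 1.57080757e+00]), 'dq': array([-0.00049801,  0.00015268, -0.00130617, -0.0007075 , -0.00032186,
        0.00104663]), 'joint_torque': array([ 1.01290198e-04, -3.72313535e+01,  2.52408725e+01,  1.69300823e-02,
        4.79121707e-05,  5.45788140e-06]), 'tcp_pos': array([0.16409186, 0.47167363, 0.24739219]), 'tool_rot': array([ 8.15046537e-01,  5.79394539e-01, -8.66879888e-04,  5.98460549e-04]), 'contact_force': array([ 0.13828012,  0.72650441, -0.54488891]), 'torque': array([-0.03746316,  0.00063336,  0.00486498]), 'finger_gap': 1.0016591955592862}
scene {'fx': 452.50412315501296, 'fy': 452.50412315501296, 'cx': 324.0473441005953, 'cy': 240.6415018755309, 'k1': 0.006663124920524601, 'position': array([ 1.33824887, -0.45831944,  0.96225306]), 'orientation': array([ 0.80671983,  0.45700784, -0.18952572, -0.3231516 ])}
side {'fx': 535.9736097436033, 'fy': 535.9736097436033, 'cx': 329.6308818489853, 'cy': 239.2232048428275, 'k1': -0.052934286415357815, 'position': array([ 0.4726379 , -1.09064926,  0.92333977]), 'orientation': array([ 0.90274194, -0.03491422,  0.01934289, -0.42832679])}
wrist {'fx': 353.77438474528185, 'fy': 353.77438474528185, 'cx': 310.9876664958162, 'cy': 237.84252442560333, 'k1': -0.048534248071783526, 'position': array([0.10048745, 0.49314183, 0.37272499]), 'orientation': array([0.80750371, 0.57442289, 0.07640074, 0.11017727])}
```

View pics/scene0.png

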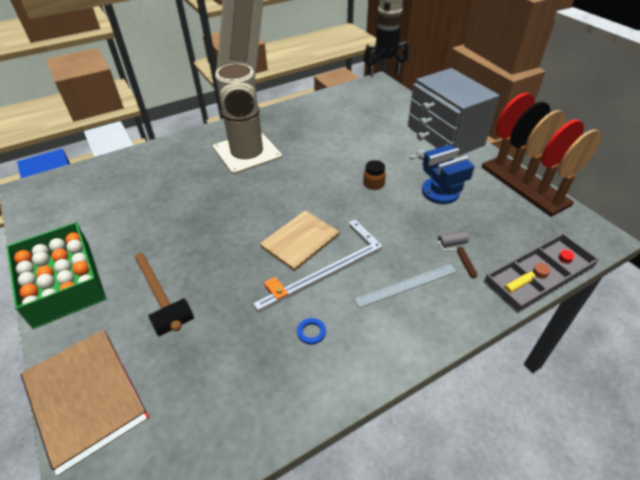

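View pics/side0.png

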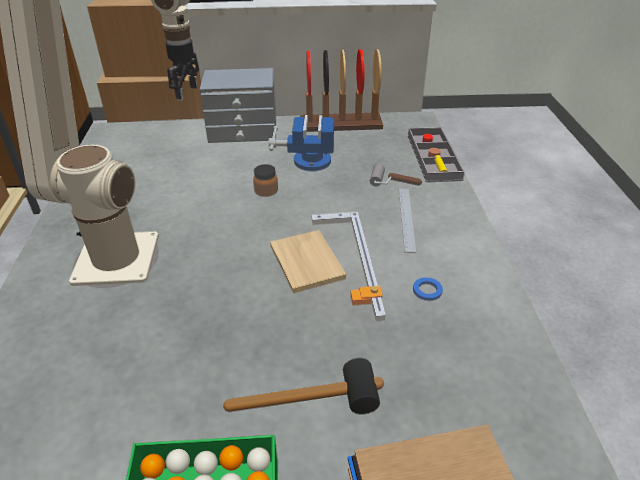

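View pics/wrist0.png

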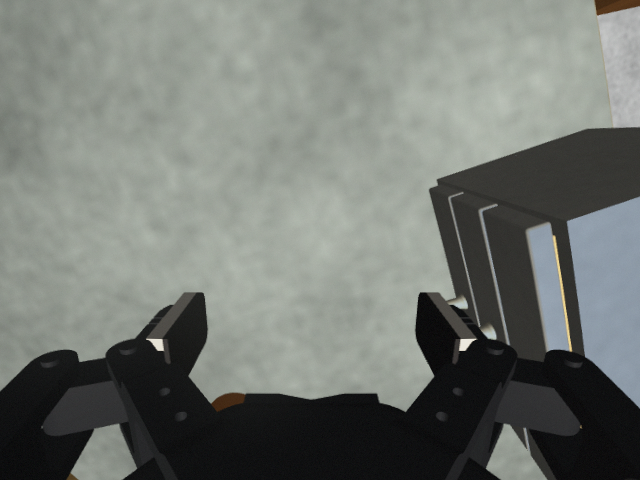

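```bash
cat > h.py <<'E'
import numpy as np,cv2
from scipy.spatial.transform import Rotation as R
def rays(c,uv):
    uv=np.atleast_2d(np.float64(uv))
    xd=np.c_[(uv[:,0]-c['cx'])/c['fx'],(uv[:,1]-c['cy'])/c['fy']]
    x=xd.copy()
    for _ in range(20): x=xd/(1+c['k1']*(x**2).sum(1,keepdims=True))
    return R.from_quat(c['orientation']).apply(np.c_[x,np.ones(len(x))])
def onplane(c,uv,z):
    r=rays(c,uv);p=np.array(c['position'])
    return (p+r*((z-p[2])/r[:,2:]))[:,:2]
def boxpts(mask):
    n,l,st,_=cv2.connectedComponentsWithStats(mask.astype(np.uint8)*255)
    i=1+np.argmax(st[1:,4]); return l==i
def load(n):
    z=np.load(n); return z['p'],z['d'],{k:z[k] for k in ('fx','fy','cx','cy','k1','position','orientation')}
E
python3 - <<'E'
from h import *
p,d,c=load('side0.npz')
cr=p[195:335,255:455]; cv2.imwrite('pics/sidez.png',cv2.resize(cr[:,:,::-1],(800,560),interpolation=cv2.INTER_CUBIC))
hsv=cv2.cvtColor(p,cv2.COLOR_RGB2HSV)
for u,v in [(305,260),(335,217),(365,250),(370,295),(380,312),(300,285)]: print(p[v,u],hsv[v,u])
p,d,c=load('scene0.npz')
cr=p[200:350,240:400]; cv2.imwrite('pics/scenez.png',cv2.resize(cr[:,:,::-1],(640,600),interpolation=cv2.INTER_CUBIC))
E
```

```text
[208 182 142] [ 18  81 208]
[188 194 203] [108  19 203]
[193 198 209] [111  20 209]
[235 159  51] [ 18 200 235]
[205 211 222] [109  20 222]
[219 192 148] [ 19  83 219]
```

View pics/sidez.png

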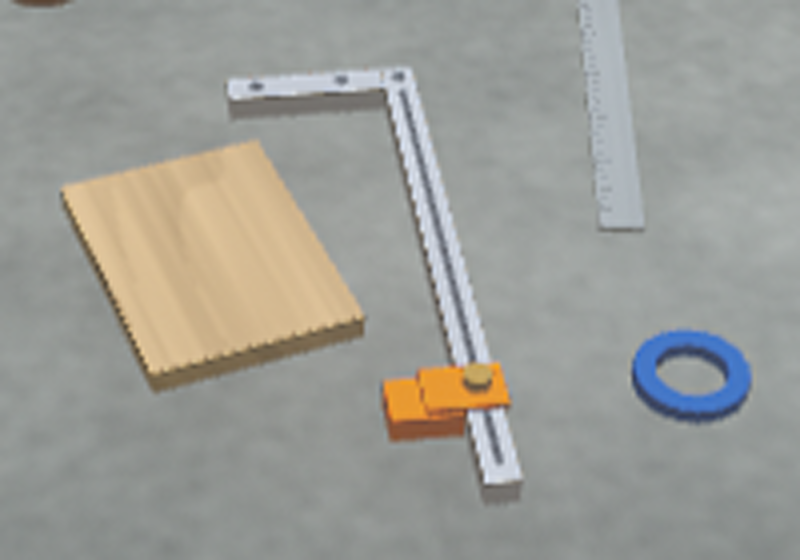

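View pics/scenez.png

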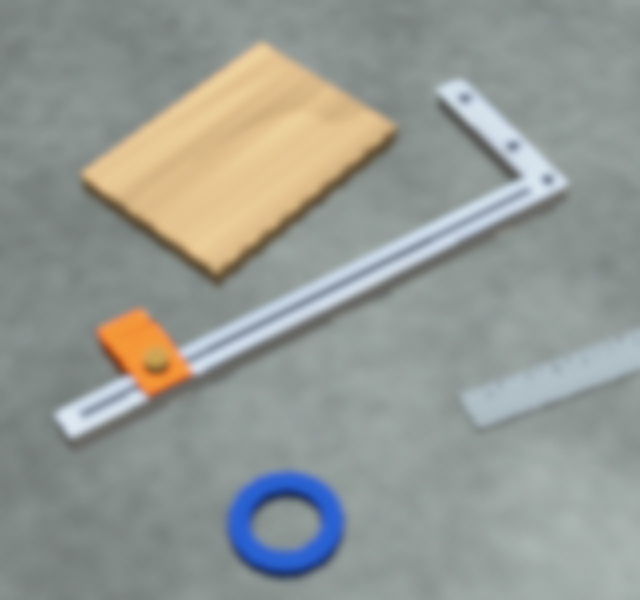

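```bash
python3 - <<'E'
from h import *
def f(name,off,S,z0):
    p,d,c=load(name)
    print(name)
    for k,(pts,z) in z0.items():
        uv=np.array(off)+(np.array(pts,float)+.5)/S-.5
        P=onplane(c,uv,z)*1000
        print(k,P.round(1).tolist())
        if k=='board':
            L=np.linalg.norm(np.roll(P,-1,0)-P,axis=1);print(' L',L.round(1),'cen',P.mean(0).round(1))
        e=P[1:]-P[:-1];print('  ang',np.degrees(np.arctan2(e[:,1],e[:,0])).round(1),np.linalg.norm(e,axis=1).round(1))
f('side0.npz',(255,195),4,{'board':([(62,187),(258,141),(364,318),(152,375)],.018),
 'stop_outer':([(228,80),(410,68),(521,480),(484,487)],.02),'stopin':([(229,98),(386,90),(484,487)],.02),
 'keepplate':([(417,370),(502,364),(510,404),(425,412)],.0275),'block':([(384,382),(390,422)],.021)})
f('scene0.npz',(240,200),4,{'board':([(263,42),(397,130),(218,280),(81,177)],.018),
 'stop_outer':([(463,79),(570,184),(72,440),(55,415)],.02),'stopin':([(436,90),(522,177),(55,415)],.02),'block':([(98,330),(140,308)],.021)})
E
```

```text
side0.npz
board [[407.0, 17.3], [540.1, 57.0], [594.1, -124.4], [462.0, -164.9]]
 L [138.9 189.3 138.2 190.3] cen [500.8 -53.8]
  ang [  16.6  -73.4 -163. ] [138.9 189.3 138.2]
stop_outer [[523.3, 125.5], [653.2, 130.3], [669.2, -267.8], [647.3, -271.6]]
  ang [   2.1  -87.7 -170.4] [130.  398.5  22.1]
stopin [[522.9, 104.4], [633.3, 105.6], [647.3, -271.6]]
  ang [  0.7 -87.9] [110.4 377.4]
keepplate [[619.7, -182.1], [671.0, -180.9], [670.6, -214.5], [620.1, -217.2]]
  ang [   1.4  -90.7 -176.9] [51.4 33.6 50.6]
block [[599.8, -184.2], [599.7, -217.5]]
  ang [-90.2] [33.3]
scene0.npz
board [[405.7, 16.4], [541.8, 54.0], [601.4, -127.5], [464.1, -166.3]]
 L [141.1 191.  142.6 191.7] cen [503.2 -55.8]
  ang [  15.5  -71.8 -164.2] [141.1 191.  142.6]
stop_outer [[523.0, 124.6], [654.0, 129.6], [672.0, -269.5], [648.7, -270.6]]
  ang [   2.2  -87.4 -177.2] [131.1 399.5  23.3]
stopin [[522.5, 100.6], [630.5, 104.2], [648.7, -270.6]]
  ang [  1.9 -87.2] [108.1 375.3]
block [[600.8, -217.4], [598.3, -185.0]]
  ang [94.4] [32.4]
```

Emit:
apply_moves --increments '[[[-22,20,0,0,0,0,1],[-22,20,0,0,0,0,1],[-22,20,0,0,0,0,1],[-22,20,0,0,0,0,1],[-22,20,0,0,0,0,1],[-22,20,0,0,0,0,1],[-22,20,0,0,0,0,1],[-22,20,0,0,0,0,1],[-22,20,0,0,0,0,1],[-22,20,0,0,0,0,1]]]'

```text
time: 1.15
tcp_pos: [0.281, 0.1975, 0.2482]
tool_rot: [0.815, 0.58, -0.0, 0.0]
contact_force: [0.4, 0.4, -0.7]
finger_gap: 1.002
```

Emit:
apply_moves --increments '[[[-22,20,0,0,0,-7,1],[-22,20,0,0,0,0,1],[-22,20,0,0,0,0,1],[-22,20,0,0,0,0,1],[-22,20,0,0,0,0,1],[-22,20,0,0,0,0,1],[-22,20,0,0,0,0,1],[0,0,0,0,0,-7,1],[0,0,0,0,0,-7,1],[0,0,0,0,0,-7,1]]]'

```text
time: 2.15
tcp_pos: [0.3818, 0.0166, 0.248]
tool_rot: [0.649, 0.761, -0.0, -0.0]
contact_force: [-0.2, -0.4, -0.0]
finger_gap: 0.996
```

```bash
cat > go.py <<'E'
from h import *
from cell import state
def need(x,y,z,yaw):
    s=state();r=R.from_quat(s['tool_rot']);ax=r.as_matrix()
    d=np.array([x,y,z])-s['tcp_pos']*1000
    cy=np.degrees(np.arctan2(ax[1,0],ax[0,0]))
    print('t',s['time'],'tcp',(s['tcp_pos']*1000).round(1),'yaw',cy.round(2),'tilt',np.degrees(np.arccos(-ax[2,2])).round(2),'q',s['q'].round(2),'F',s['contact_force'].round(1))
    print('shift now axes',(ax.T@d).round(1),'rz',round(-((yaw-cy+180)%360-180),2))
    cx=np.array([np.cos(np.radians(yaw)),np.sin(np.radians(yaw))])
    print('shift target axes',(d[:2]@cx).round(1),(d[:2]@np.array([cx[1],-cx[0]])).round(1),-d[2].round(1))
E
python3 - <<'E'
from go import *
from cell import *
need(400,-84,248,106.3)
c=calibration('wrist');p,d=read_camera('wrist')
np.savez('wrist1.npz',p=p,d=d,**{k:np.array(v) for k,v in c.items()})
cv2.imwrite('pics/wrist1.png',p[:,:,::-1])
E
```

```text
t 2.15 tcp [381.8  16.6 248. ] yaw 99.04 tilt 0.05 q [ 0.04  0.01 -0.27  1.3   0.   -0.11] F [-0.2 -0.4 -0. ]
shift now axes [-102.2    2.1   -0. ] rz -7.26
shift target axes -101.6 -10.8 -0.0
```

View pics/wrist1.png

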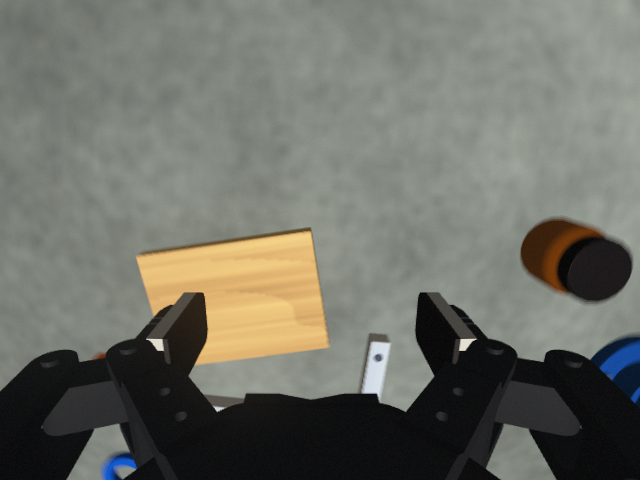

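```bash
python3 - <<'E'
from h import *
p,d,c=load('wrist1.npz')
v,u=np.mgrid[280:480,0:640]
m=(d[280:480]>0.03)&(d[280:480]<0.19)
uv=np.c_[u[m],v[m]];r=rays(c,uv)
P=c['position']+r*d[280:480][m][:,None]
T=np.array([.3818,.0166,.248]);ya=np.radians(99.04)
X=np.array([np.cos(ya),np.sin(ya),0]);Y=np.array([np.sin(ya),-np.cos(ya),0])
t=np.c_[(P-T)@X,(P-T)@Y,-(P-T)[:,2]]*1000
print('max z',np.sort(t[:,2])[-5:]);
k=t[:,2]>-40
for lo in range(-60,20,8):
    q=t[(t[:,2]>lo)&(t[:,2]<=lo+8)&(t[:,0]>0)]
    if len(q):print(lo,len(q),q.min(0).round(1),q.max(0).round(1))
print(onplane(c,[(137,255),(311,229),(328,347)],.018)*1000)
E
```

```text
max z [4.70669065 4.8808816  4.92292942 4.9871348  5.92755866]
-60 4616 [  0.2 -18.4 -60. ] [ 73.1  12.7 -52. ]
-52 5541 [ 36.2 -14.7 -52. ] [ 74.   12.4 -44. ]
-44 1158 [ 39.1 -14.7 -44. ] [ 72.9  11.4 -36. ]
-36 709 [ 41.1 -12.7 -36. ] [ 53.4   0.9 -28. ]
-28 868 [ 40.9 -12.2 -28. ] [ 55.8  10.4 -20. ]
-20 785 [ 40.9 -12.1 -20. ] [ 55.9  11.3 -12. ]
-12 654 [ 41.1 -12.2 -12. ] [55.3 11.1 -4. ]
-4 423 [ 41.2 -11.8  -4. ] [53.9 10.4  4. ]
4 8 [41.8 -6.5  4. ] [42.5  4.5  5.9]
[[ 459.58399132 -160.53892901]
 [ 402.14306941   18.6302552 ]
 [ 536.22644451   59.67206984]]
```

Emit:
apply_moves --increments '[[[-34,0,0,0,0,-7.3,1],[-34,-4,20,0,0,0,1],[-34,-4,40,0,0,0,1],[0,-4,40,0,0,0,1],[0,0,40,0,0,0,1],[0,0,40,0,0,0,1],[0,0,30,0,0,0,1],[0,0,18,0,0,0,1],[0,0,0,0,0,0,1]]]'

```text
time: 3.1
tcp_pos: [0.3916, -0.0829, 0.02]
tool_rot: [0.602, 0.799, -0.001, -0.003]
contact_force: [0.0, -0.8, 0.2]
finger_gap: 1.001
```

```bash
python3 - <<'E'
from go import *
from cell import *
need(400,-84,10,106.3)
c=calibration('side');p,d=read_camera('side')
cv2.imwrite('pics/s1.png',cv2.resize(p[180:340,220:460,::-1],(720,480)))
E
```

```text
t 3.1 tcp [391.6 -82.9  20. ] yaw 106.02 tilt 0.37 q [-0.21  0.32 -0.58  0.68  0.   -0.49] F [ 0.  -0.8  0.2]
shift now axes [-3.4  7.8  9.9] rz -0.28
shift target axes -3.4 7.7 10.0
```

View pics/s1.png

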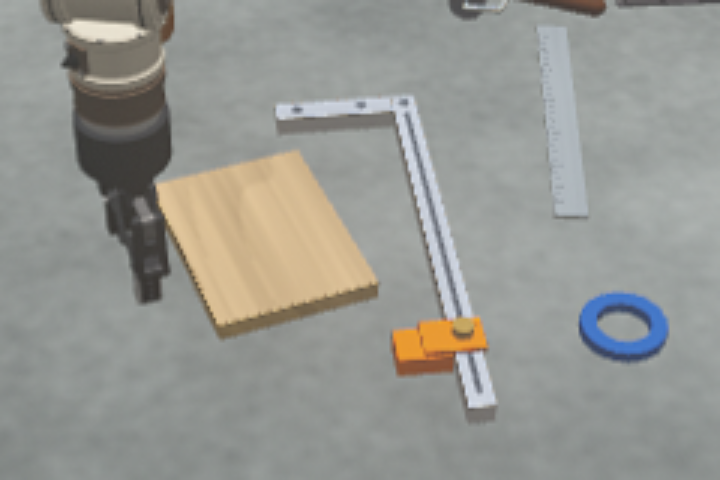

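Emit:
apply_moves --increments '[[[-2,10,10,0,0,-0.3,1],[0,10,0,0,0,0,1],[0,8,0,0,0,0,1],[0,6,0,0,0,0,1],[0,6,0,0,0,0,1],[0,6,0,0,0,2,1],[0,6,0,0,0,2,1],[0,6,0,0,0,2,1],[0,6,0,0,0,2,1],[0,6,0,0,0,2,1]]]'

```text
time: 4.15
tcp_pos: [0.462, -0.0671, 0.0124]
tool_rot: [0.667, 0.745, -0.0, -0.001]
contact_force: [-2.9, 0.3, 1.5]
finger_gap: 0.996
```

```bash
cat >> go.py <<'E'
O=np.array([632.,107.4]);TH=np.radians(2.3)
def tostop(P):
    P=np.atleast_2d(P)-O;c,s=np.cos(TH),np.sin(TH)
    return np.c_[P@[c,s],P@[-s,c]]
def toworld(P):
    P=np.atleast_2d(P);c,s=np.cos(TH),np.sin(TH)
    return np.c_[P@[c,-s],P@[s,c]]+O
def tcpstop():
    s=state();print('tcp in stop',tostop(s['tcp_pos'][:2]*1000).round(1),s['tcp_pos'][2]*1000)
def pic(name,cam='side',box=(180,340,220,460),sc=3):
    from cell import read_camera,calibration
    c=calibration(cam);p,d=read_camera(cam)
    np.savez(name+'.npz',p=p,d=d,**{k:np.array(v) for k,v in c.items()})
    a,b,e,f=box
    cv2.imwrite('pics/'+name+'.png',cv2.resize(p[a:b,e:f,::-1],None,fx=sc,fy=sc,interpolation=cv2.INTER_CUBIC))
    return p,d,c
E
python3 - <<'E'
from go import *
need(400,-84,10,92.3);tcpstop()
pic('s2')
E
```

```text
t 4.15 tcp [462.  -67.1  12.4] yaw 96.37 tilt 0.1 q [-0.14  0.43 -0.43  0.72  0.   -0.26] F [-2.9  0.3  1.5]
shift now axes [ -9.9 -63.5   2.5] rz 4.07
shift target axes -14.4 -62.6 2.4
tcp in stop [[-176.9 -167.5]] 12.425737324004063
```

View pics/s2.png

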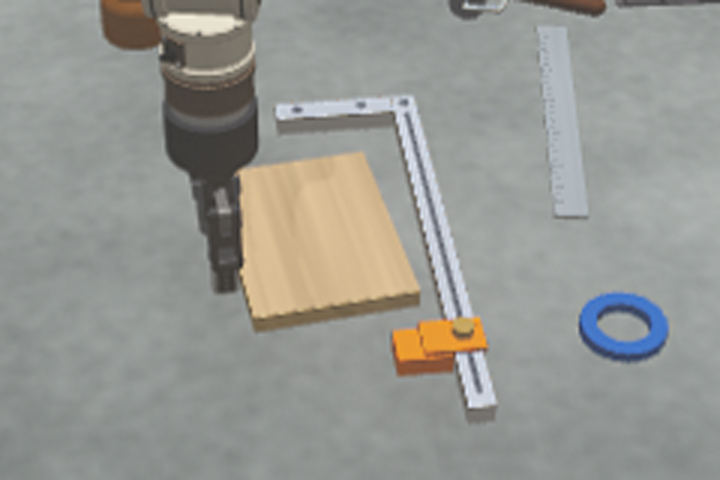

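Emit:
apply_moves --increments '[[[0,5,0,0,0,2,1],[0,5,0,0,0,2,1],[0,4,0,0,0,0,1],[0,4,0,0,0,0,1],[0,3,0,0,0,0,1],[0,2,0,0,0,0,1],[0,0,0,0,0,0,1]]]'

```text
time: 4.9
tcp_pos: [0.4853, -0.066, 0.0122]
tool_rot: [0.692, 0.722, -0.0, -0.0]
contact_force: [-2.5, 1.0, 1.1]
finger_gap: 1.0
```

```bash
python3 - <<'E'
from go import *
need(400,-84,10,92.3);tcpstop()
pic('s3')
E
```

```text
t 4.9 tcp [485.3 -66.   12.2] yaw 92.44 tilt 0.04 q [-0.14  0.46 -0.37  0.74  0.   -0.18] F [-2.5  1.   1.1]
shift now axes [-14.3 -86.    2.2] rz 0.14
shift target axes -14.5 -85.9 2.2
tcp in stop [[-153.5 -167.4]] 12.20005535432405
```

View pics/s3.png

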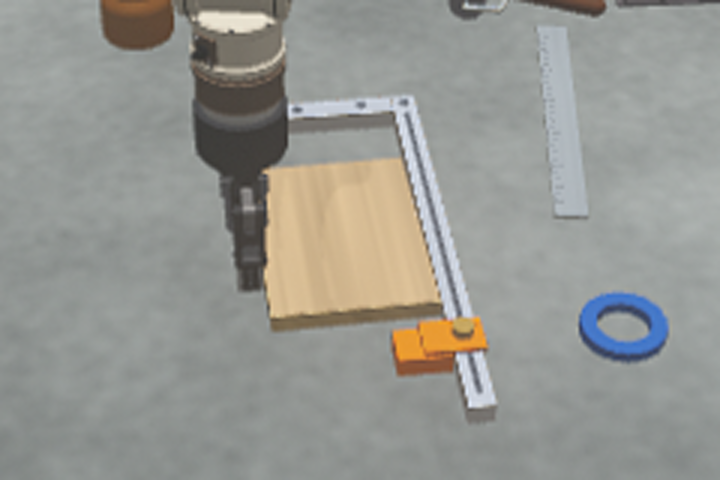

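Emit:
apply_moves --increments '[[[0,1,0,0,0,0,1],[0,1,0,0,0,0,1],[0,0,0,0,0,0,1]]]'

```text
time: 5.25
tcp_pos: [0.4873, -0.066, 0.0122]
tool_rot: [0.692, 0.722, 0.0, -0.0]
contact_force: [-4.0, 2.7, -0.1]
finger_gap: 1.001
```

Emit:
apply_moves --increments '[[[0,1,0,0,0,0,1],[0,1,0,0,0,0,1],[0,0,0,0,0,0,1]]]'

```text
time: 5.55
tcp_pos: [0.4875, -0.066, 0.0121]
tool_rot: [0.692, 0.722, -0.001, -0.001]
contact_force: [-8.0, 1.7, 4.5]
finger_gap: 0.999
```

Emit:
apply_moves --increments '[[[0,-10,0,0,0,0,1],[0,-15,-10,0,0,0,1],[0,-5,-30,0,0,0,1],[0,0,-40,0,0,0,1],[0,0,-30,0,0,0,1]]]'

```text
time: 6.05
tcp_pos: [0.4611, -0.0682, 0.1249]
tool_rot: [0.692, 0.722, 0.001, 0.002]
contact_force: [1.3, -0.5, 0.6]
finger_gap: 0.998
```

```bash
python3 - <<'E'
from go import *
p,d,c=load('s3.npz')
def px(l): return np.array([220,180])+(np.array(l,float)+.5)/3-.5
print('board',tostop(onplane(c,px([(263,170),(401,158),(441,302),(271,319)]),.018)*1000).round(1))
print('keeper block top',tostop(onplane(c,px([(393,332),(398,361)]),.021)*1000).round(1))
print('stop corner',tostop(onplane(c,px([(412,96),(495,405)]),.02)*1000).round(1))
need(400,-84,10,92.3)
print(toworld([[-70,-273]]))
pic('s4')
E
```

```text
board [[-128.3  -71. ]
 [  -2.7  -67.9]
 [   0.7 -258. ]
 [-138.6 -261.9]]
keeper block top [[ -43.8 -290.8]
 [ -44.8 -323. ]]
stop corner [[  21.7   21.9]
 [  21.6 -376.5]]
t 6.05 tcp [461.1 -68.2 124.9] yaw 92.36 tilt 0.31 q [-0.15  0.27 -0.3   1.   -0.   -0.19] F [ 1.3 -0.5  0.6]
shift now axes [-13.  -62.3 114.6] rz 0.06
shift target axes -13.3 -61.7 114.9
[[ 573.0123717  -168.18929534]]
```

View pics/s4.png

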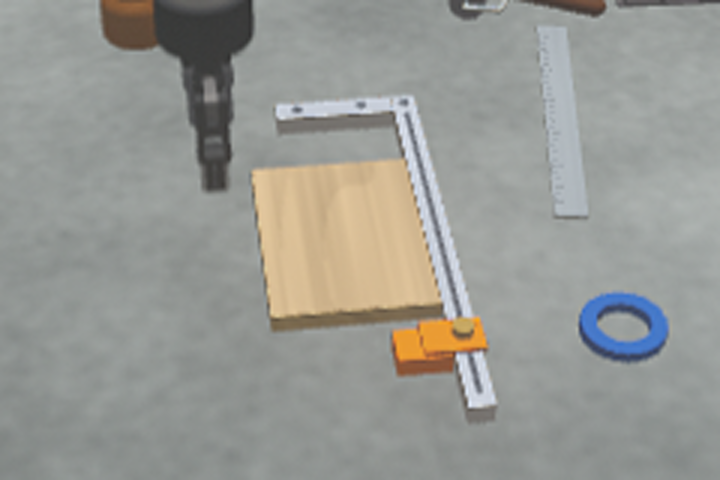

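Emit:
apply_moves --increments '[[[-25,0,0,0,0,0,0.4],[-25,0,0,0,0,0,0.4],[-25,0,0,0,0,0,0.4],[-25,0,0,0,0,0,0.4],[0,0,0,0,0,8,0.4],[0,0,0,0,0,8,0.4],[0,0,0,0,0,8,0.4],[0,0,0,0,0,8,0.4],[0,0,0,0,0,8,0.4],[0,0,0,0,0,8,0.4]]]'

```text
time: 7.1
tcp_pos: [0.4648, -0.1683, 0.1227]
tool_rot: [0.927, 0.375, 0.001, 0.002]
contact_force: [0.8, -0.0, -0.1]
finger_gap: 0.403
```

Emit:
apply_moves --increments '[[[0,0,0,0,0,8,0.4],[0,0,0,0,0,8,0.4],[0,0,0,0,0,8,0.4],[0,0,0,0,0,8,0.4],[0,0,0,0,0,8,0.4],[0,0,0,0,0,2,0.4]]]'

```text
time: 7.7
tcp_pos: [0.4648, -0.1683, 0.1227]
tool_rot: [1.0, 0.019, 0.002, 0.001]
contact_force: [-0.1, -0.3, 0.1]
finger_gap: 0.401
```

```bash
python3 - <<'E'
from go import *
t=toworld([[-87,-286]])[0]
need(t[0],t[1],60,2.3)
from cell import state;print(state()['finger_gap'])
T=state()['tcp_pos'];Rm=R.from_quat(state()['tool_rot']).as_matrix()
p,d,c=pic('w2','wrist',(0,480,0,640),1)
m=(d>0.03)&(d<0.19); m[:200]=0
v,u=np.nonzero(m)
P=c['position']+rays(c,np.c_[u,v])*d[m][:,None]
t=(P-T)@Rm*1000
k=t[:,2]>-20; print('tip z',np.sort(t[:,2])[-10:],t[k].min(0),t[k].max(0))
E
```

```text
t 7.7 tcp [ 464.8 -168.3  122.7] yaw 2.19 tilt 0.22 q [-0.35  0.32 -0.23  1.02 -0.    1.19] F [-0.1 -0.3  0.1]
shift now axes [91.  16.9 63. ] rz -0.11
shift target axes 91.1 17.3 62.7
0.40149166163029737
tip z [15.98640335 16.07879053 16.08222041 16.18412244 16.26400403 16.33501641
 16.9117129  16.99722374 17.1333889  17.40022572] [-30.95014874 -10.92174602 -19.99913781] [30.58707317 12.463617   17.40022572]
```

View pics/w2.png

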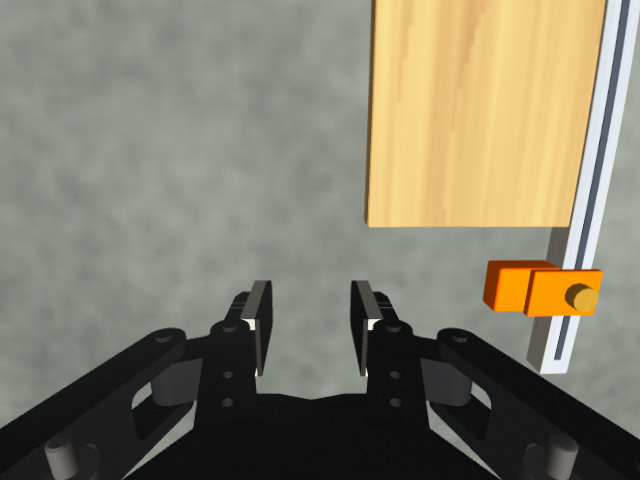

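Emit:
apply_moves --increments '[[[23,4,0,0,0,0,0.4],[23,4,10,0,0,0,0.4],[23,4,10,0,0,0,0.4],[22,5,10,0,0,0,0.4],[0,0,20,0,0,0,0.4],[0,0,20,0,0,0,0.4],[0,0,15,0,0,0,0.4],[0,0,0,0,0,0,0.4]]]'

```text
time: 8.55
tcp_pos: [0.5541, -0.1804, 0.035]
tool_rot: [1.0, 0.021, -0.002, -0.0]
contact_force: [-0.5, 0.3, 0.1]
finger_gap: 0.406
```

```bash
python3 - <<'E'
from go import *
t=toworld([[-87,-286]])[0]
need(t[0],t[1],21,2.3);tcpstop()
pic('s5')
E
```

```text
t 8.55 tcp [ 554.1 -180.4   35. ] yaw 2.43 tilt 0.18 q [-0.31  0.58 -0.08  0.92 -0.    1.21] F [-0.5  0.3  0.1]
shift now axes [ 2.5  1.6 13.9] rz 0.13
shift target axes 2.4 1.5 14.0
tcp in stop [[ -89.4 -284.5]] 34.951991143431435
```

View pics/s5.png

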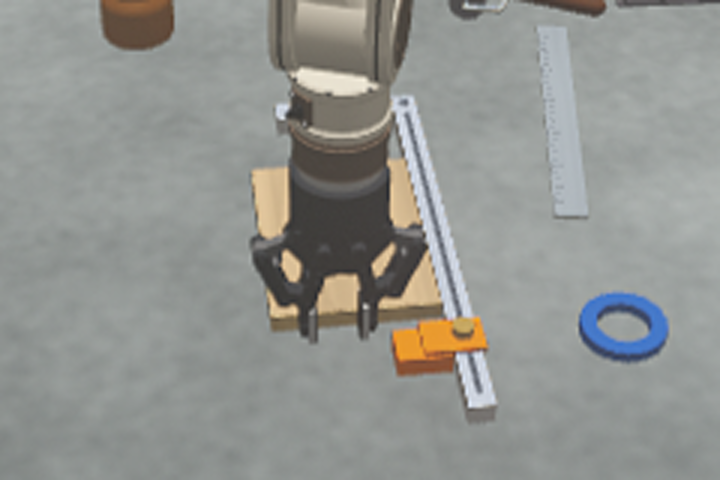

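Emit:
apply_moves --increments '[[[3,0,14,0,0,0,0.4],[0,-6,0,0,0,0,0.4],[0,-6,0,0,0,0,0.4],[0,-6,0,0,0,0,0.4],[0,-6,0,0,0,0,0.4],[0,-6,0,0,0,0,0.4],[0,-6,0,0,0,0,0.4],[0,-6,0,0,0,0,0.4],[0,0,0,0,0,0,0.4]]]'

```text
time: 9.5
tcp_pos: [0.5567, -0.1372, 0.0236]
tool_rot: [1.0, 0.022, 0.0, -0.0]
contact_force: [0.1, -0.2, 0.2]
finger_gap: 0.401
```

```bash
python3 - <<'E'
from go import *
t=toworld([[-87,-202]])[0]
need(t[0],t[1],21,2.3);tcpstop()
pic('s6')
E
```

```text
t 9.5 tcp [ 556.7 -137.2   23.6] yaw 2.49 tilt 0.06 q [-0.24  0.57 -0.12  0.88  0.    1.29] F [ 0.1 -0.2  0.2]
shift now axes [ -1.8 -39.4   2.6] rz 0.19
shift target axes -2.0 -39.4 2.6
tcp in stop [[ -85.  -241.4]] 23.59084132653168
```

View pics/s6.png

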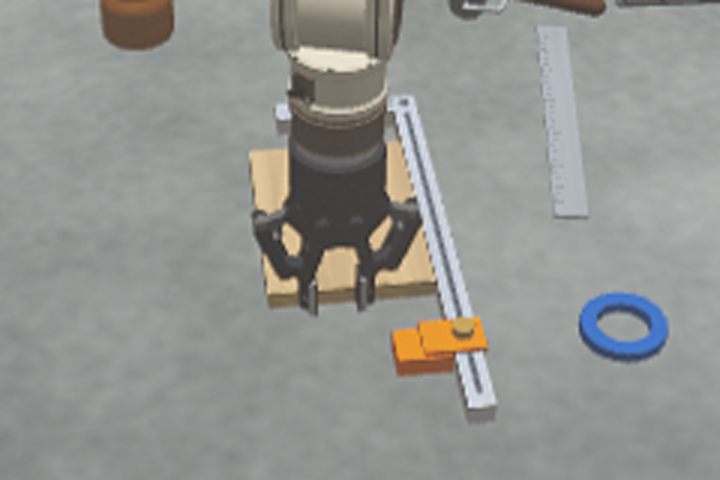

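Emit:
apply_moves --increments '[[[0,-6,1,0,0,0,0.4],[0,-6,0,0,0,0,0.4],[0,-6,0,0,0,0,0.4],[0,-6,0,0,0,0,0.4],[0,-5,0,0,0,0,0.4],[0,-4,0,0,0,0,0.4],[0,-3,0,0,0,0,0.4],[0,0,0,0,0,0,0.4]]]'

```text
time: 10.35
tcp_pos: [0.5549, -0.1015, 0.0222]
tool_rot: [1.0, 0.021, -0.0, -0.001]
contact_force: [0.3, -0.9, 0.6]
finger_gap: 0.403
```

Emit:
apply_moves --increments '[[[0,-2,0,0,0,0,0.4],[0,-2,0,0,0,0,0.4],[0,0,0,0,0,0,0.4]]]'

```text
time: 10.65
tcp_pos: [0.5547, -0.0981, 0.0222]
tool_rot: [1.0, 0.021, -0.0, -0.0]
contact_force: [1.2, -2.3, 2.4]
finger_gap: 0.399
```

```bash
python3 - <<'E'
from go import *
t=toworld([[-87,-201]])[0]
need(t[0],t[1],21,2.3);tcpstop()
pic('s7');pic('c7','scene',(200,350,240,440),4)
E
```

```text
t 10.65 tcp [554.7 -98.1  22.2] yaw 2.43 tilt 0.04 q [-0.18  0.56 -0.15  0.86  0.    1.35] F [ 1.2 -2.3  2.4]
shift now axes [-1.5 -1.2  1.2] rz 0.13
shift target axes -1.5 -1.2 1.2
tcp in stop [[ -85.5 -202.2]] 22.180288878577898
```

View pics/c7.png

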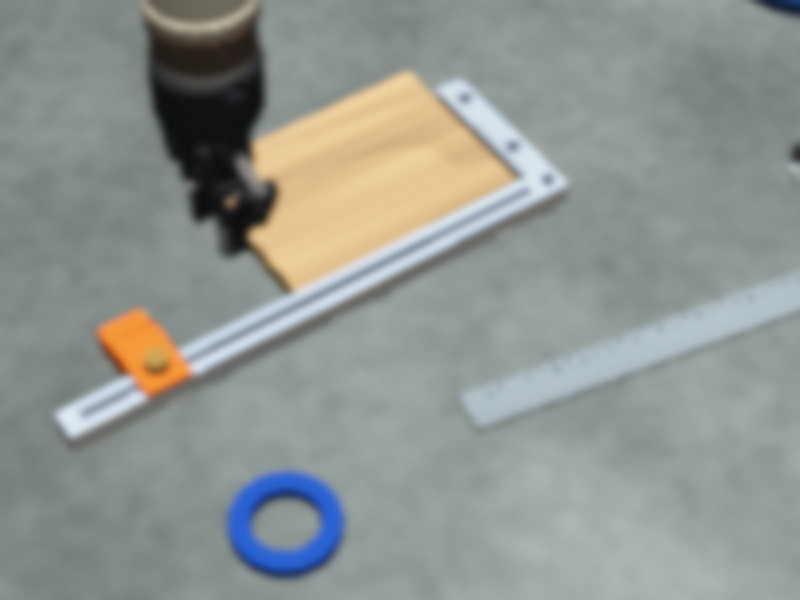

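Emit:
apply_moves --increments '[[[0,-1,0,0,0,0,0.4],[0,-1,0,0,0,0,0.4],[0,0,0,0,0,0,0.4]]]'

```text
time: 11.05
tcp_pos: [0.5546, -0.0962, 0.0222]
tool_rot: [1.0, 0.021, -0.0, -0.0]
contact_force: [-0.2, -1.5, 1.1]
finger_gap: 0.399
```

Emit:
apply_moves --increments '[[[0,-1,0,0,0,0,0.4],[0,-1,0,0,0,0,0.4],[0,0,0,0,0,0,0.4]]]'

```text
time: 11.35
tcp_pos: [0.5545, -0.0941, 0.0222]
tool_rot: [1.0, 0.021, -0.0, -0.0]
contact_force: [0.0, -1.9, -0.6]
finger_gap: 0.4
```

Emit:
apply_moves --increments '[[[0,-1,0,0,0,0,0.4],[0,-1,0,0,0,0,0.4],[0,0,0,0,0,0,0.4]]]'

```text
time: 11.65
tcp_pos: [0.5543, -0.0933, 0.0222]
tool_rot: [1.0, 0.021, -0.0, 0.001]
contact_force: [-1.0, -5.7, 0.0]
finger_gap: 0.405
```

```bash
python3 - <<'E'
from go import *
need(0,0,0,2.3);tcpstop()
pic('s8');pic('w8','wrist',(0,480,0,640),1)
E
```

```text
t 11.65 tcp [554.3 -93.3  22.2] yaw 2.38 tilt 0.14 q [-0.17  0.56 -0.16  0.86 -0.    1.36] F [-1.  -5.7  0. ]
shift now axes [-549.9 -116.3   22.4] rz 0.08
shift target axes -550.1 -115.5 22.2
tcp in stop [[ -85.7 -197.5]] 22.22462564145506
```

View pics/w8.png

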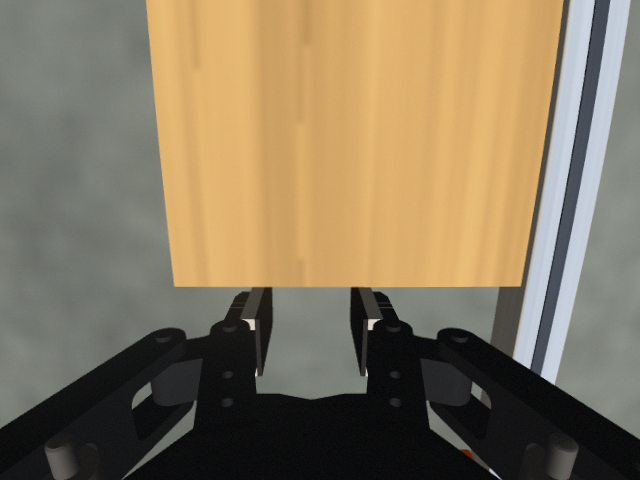

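View pics/s8.png

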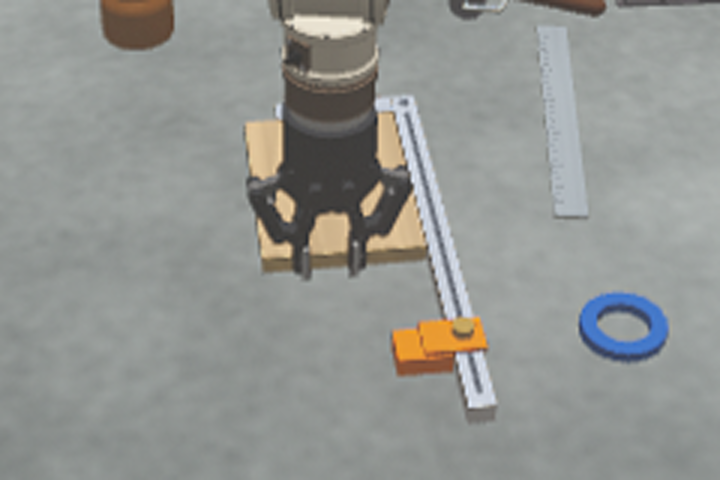

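Emit:
apply_moves --increments '[[[0,-1,0,0,0,0,0.4],[0,0,0,0,0,0,0.4]]]'

```text
time: 11.95
tcp_pos: [0.5542, -0.0933, 0.0223]
tool_rot: [1.0, 0.02, -0.0, 0.002]
contact_force: [-1.0, -8.0, 0.3]
finger_gap: 0.4
```

Emit:
apply_moves --increments '[[[0,6,0,0,0,0,0.2],[0,10,0,0,0,0,0],[0,10,-20,0,0,0,0],[0,15,-30,0,0,0,0],[0,25,-30,0,0,0,0],[0,30,-10,0,0,0,0],[0,30,0,0,0,0,0],[0,30,0,0,0,0,0],[0,0,0,0,0,0,0]]]'

```text
time: 12.85
tcp_pos: [0.5611, -0.2509, 0.1124]
tool_rot: [1.0, 0.019, 0.001, 0.0]
contact_force: [-0.2, 1.3, -0.3]
finger_gap: -0.001
```

```bash
python3 - <<'E'
from go import *
need(0,0,0,2.3);tcpstop()
pic('s9',box=(195,325,275,435),sc=5);pic('c9','scene',(200,350,240,440),4)
E
```

```text
t 12.85 tcp [ 561.1 -250.9  112.4] yaw 2.17 tilt 0.09 q [-0.42  0.55  0.1   1.12  0.    1.11] F [-0.2  1.3 -0.3]
shift now axes [-551.4 -272.   111.5] rz -0.13
shift target axes -550.6 -273.2 112.4
tcp in stop [[ -85.2 -355.2]] 112.37423358229366
```

View pics/s9.png

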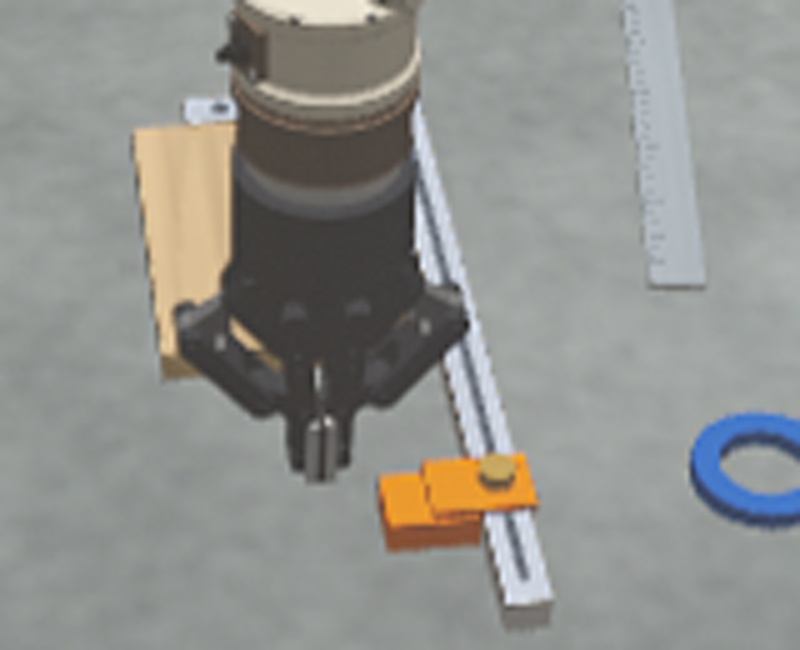

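View pics/c9.png

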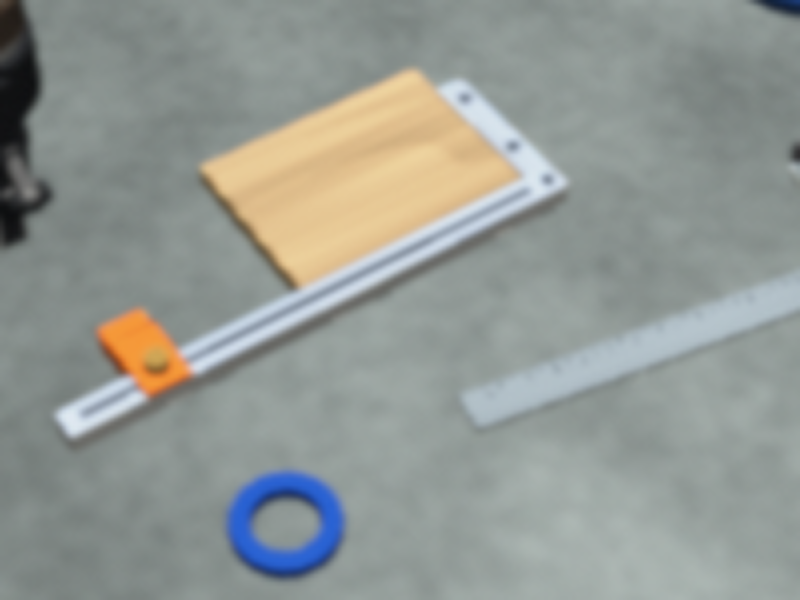

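Emit:
apply_moves --increments '[[[20,0,0,0,0,0,0],[20,0,0,0,0,0,0],[20,0,10,0,0,0,0],[0,0,20,0,0,0,0],[0,0,20,0,0,0,0],[0,0,20,0,0,0,0],[0,0,10,0,0,0,0],[0,0,0,0,0,0,0]]]'

```text
time: 13.75
tcp_pos: [0.6196, -0.243, 0.0302]
tool_rot: [1.0, 0.022, -0.002, -0.001]
contact_force: [-0.3, -0.7, -0.4]
finger_gap: 0.001
```

```bash
python3 - <<'E'
from go import *
need(0,0,0,2.3);tcpstop()
pic('s10',box=(195,325,275,435),sc=5)
E
```

```text
t 13.75 tcp [ 619.6 -243.    30.2] yaw 2.5 tilt 0.27 q [-0.37  0.72  0.19  1.04  0.    1.15] F [-0.3 -0.7 -0.4]
shift now axes [-608.3 -269.7   33.3] rz 0.2
shift target axes -609.4 -267.7 30.2
tcp in stop [[ -26.4 -349.6]] 30.20974045663381
```

View pics/s10.png

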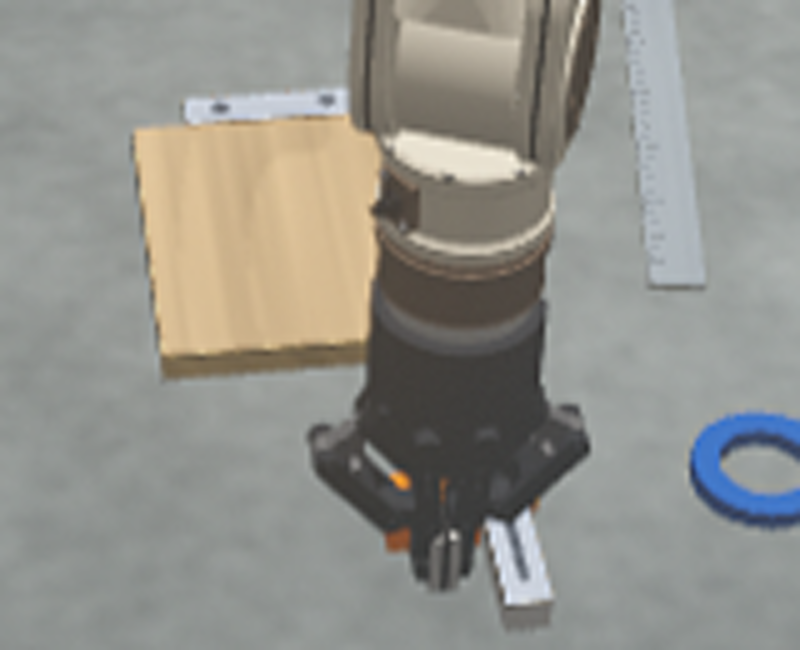

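Emit:
apply_moves --increments '[[[0,-3,6,0,0,0.2,0],[0,-8,0,0,0,0,0],[0,-6,0,0,0,0,0],[0,-6,0,0,0,0,0],[0,-6,0,0,0,0,0],[0,-6,0,0,0,0,0],[0,-6,0,0,0,0,0],[0,-6,0,0,0,0,0]]]'

```text
time: 14.6
tcp_pos: [0.6195, -0.1976, 0.0268]
tool_rot: [1.0, 0.019, 0.0, 0.0]
contact_force: [-0.6, -2.5, 1.8]
finger_gap: -0.002
```

```bash
python3 - <<'E'
from go import *
need(0,0,0,2.3);tcpstop()
pic('s11',box=(195,325,275,435),sc=5)
E
```

```text
t 14.6 tcp [ 619.5 -197.6   26.8] yaw 2.2 tilt 0.06 q [-0.31  0.7   0.13  1.   -0.    1.22] F [-0.6 -2.5  1.8]
shift now axes [-611.5 -221.3   26.1] rz -0.1
shift target axes -611.1 -222.3 26.8
tcp in stop [[ -24.7 -304.2]] 26.821896924084026
```

View pics/s11.png

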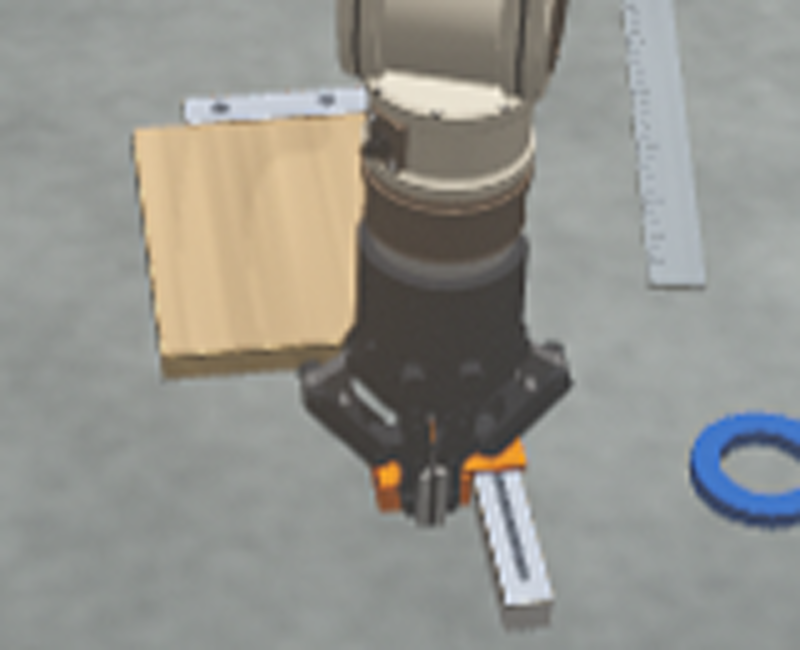

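Keeper slides fine. Final TCP y ≈ -231 (stop frame); about 72 mm to go, first 60.

Emit:
apply_moves --increments '[[[0,-6,1,0,0,0,0],[0,-6,0,0,0,0,0],[0,-6,0,0,0,0,0],[0,-6,0,0,0,0,0],[0,-6,0,0,0,0,0],[0,-6,0,0,0,0,0],[0,-6,0,0,0,0,0],[0,-6,0,0,0,0,0],[0,-6,0,0,0,0,0],[0,-4,0,0,0,0,0]]]'

```text
time: 15.65
tcp_pos: [0.617, -0.1391, 0.0253]
tool_rot: [1.0, 0.02, -0.0, -0.0]
contact_force: [1.5, -2.3, 0.4]
finger_gap: 0.001
```

Emit:
apply_moves --increments '[[[0,-3,0,0,0,0,0],[0,-2,0,0,0,0,0],[0,0,0,0,0,0,0]]]'

```text
time: 15.95
tcp_pos: [0.6164, -0.1342, 0.0251]
tool_rot: [1.0, 0.02, -0.0, -0.0]
contact_force: [-0.4, -1.4, 1.0]
finger_gap: -0.002
```

```bash
python3 - <<'E'
from go import *
need(0,0,0,2.3);tcpstop()
pic('s12',box=(195,325,275,435),sc=5);pic('c12','scene',(200,350,240,440),4)
E
```

```text
t 15.95 tcp [ 616.4 -134.2   25.1] yaw 2.24 tilt 0.07 q [-0.21  0.67  0.06  0.97  0.    1.32] F [-0.4 -1.4  1. ]
shift now axes [-610.7 -158.2   25.8] rz -0.06
shift target axes -610.5 -158.8 25.1
tcp in stop [[ -25.3 -240.8]] 25.100954299894596
```

View pics/c12.png

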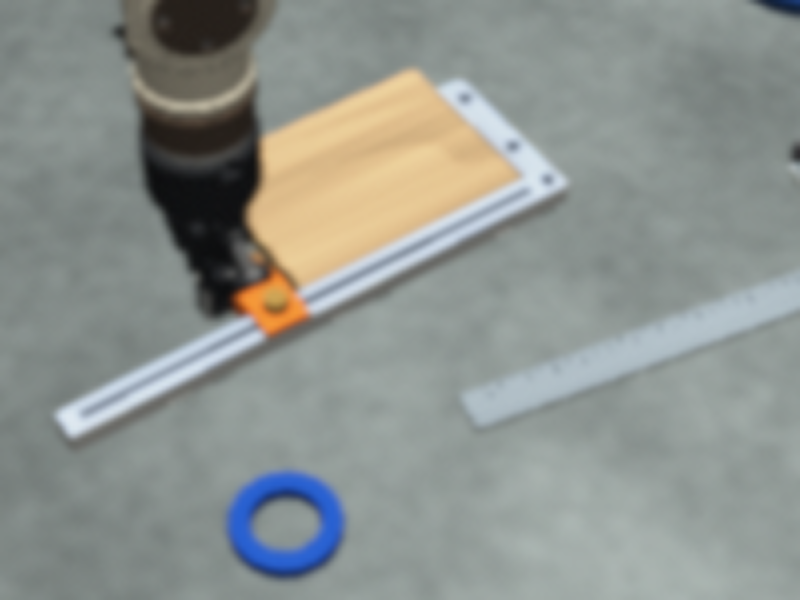

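View pics/s12.png

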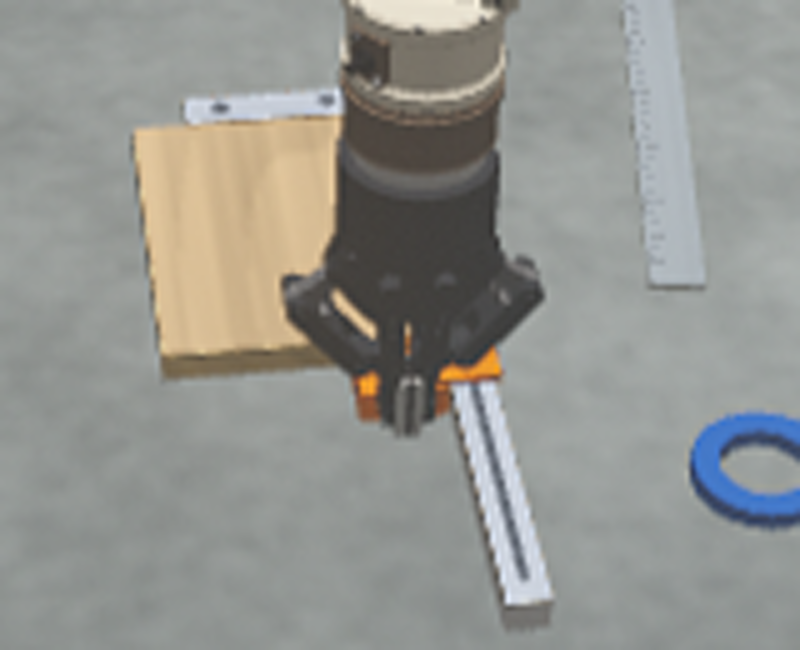

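Emit:
apply_moves --increments '[[[0,-2,0,0,0,0,0],[0,-2,0,0,0,0,0],[0,0,0,0,0,0,0]]]'

```text
time: 16.35
tcp_pos: [0.6159, -0.1306, 0.0249]
tool_rot: [1.0, 0.019, -0.001, -0.0]
contact_force: [-1.5, -2.5, -0.4]
finger_gap: 0.0
```

Emit:
apply_moves --increments '[[[0,-1,0,0,0,0,0],[0,-1,0,0,0,0,0],[0,0,0,0,0,0,0]]]'

```text
time: 16.65
tcp_pos: [0.616, -0.1286, 0.025]
tool_rot: [1.0, 0.019, -0.001, -0.0]
contact_force: [-2.0, -1.6, -0.2]
finger_gap: 0.0
```

Emit:
apply_moves --increments '[[[0,-1,0,0,0,0,0],[0,-1,0,0,0,0,0],[0,0,0,0,0,0,0]]]'

```text
time: 16.95
tcp_pos: [0.6164, -0.1265, 0.0253]
tool_rot: [1.0, 0.019, -0.0, -0.0]
contact_force: [-1.5, -1.7, -1.1]
finger_gap: 0.0
```

Emit:
apply_moves --increments '[[[0,-1,0,0,0,0,0],[0,-1,0,0,0,0,0],[0,0,0,0,0,0,0]]]'

```text
time: 17.25
tcp_pos: [0.6165, -0.1249, 0.0253]
tool_rot: [1.0, 0.019, 0.0, 0.0]
contact_force: [-0.6, -3.1, -1.2]
finger_gap: -0.001
```

Emit:
apply_moves --increments '[[[0,-1,0,0,0,0,0],[0,0,0,0,0,0,0]]]'

```text
time: 17.45
tcp_pos: [0.6164, -0.1249, 0.0253]
tool_rot: [1.0, 0.019, 0.0, 0.001]
contact_force: [-0.8, -5.2, -1.9]
finger_gap: -0.001
```

Emit:
apply_moves --increments '[[[0,-1,0,0,0,0,0],[0,0,0,0,0,0,0]]]'

```text
time: 17.65
tcp_pos: [0.6164, -0.1248, 0.0254]
tool_rot: [1.0, 0.019, 0.0, 0.002]
contact_force: [-1.4, -8.2, -2.4]
finger_gap: -0.002
```

Emit:
apply_moves --increments '[[[0,8,0,0,0,0,0],[0,15,0,0,0,0,0],[0,10,-20,0,0,0,0],[0,0,-40,0,0,0,0],[-20,0,-40,0,0,0,0],[-40,0,-40,0,0,0,0],[-45,0,-40,0,0,0,0],[-45,0,-30,0,0,0,0],[-45,0,-30,0,0,0,0],[-20,0,0,0,0,0,0]]]'

```text
time: 18.65
tcp_pos: [0.4213, -0.1641, 0.2541]
tool_rot: [1.0, 0.019, 0.004, 0.001]
contact_force: [1.6, 0.5, 0.1]
finger_gap: -0.0
```

```bash
python3 - <<'E'
from go import *
need(0,0,0,2.3);tcpstop()
pic('s13',box=(195,325,275,435),sc=5);pic('c13','scene',(200,350,240,440),4);pic('w13','wrist',(0,480,0,640),1)
E
```

```text
t 18.65 tcp [ 421.3 -164.1  254.1] yaw 2.16 tilt 0.47 q [-0.37  0.14 -0.11  1.32  0.    1.16] F [1.6 0.5 0.1]
shift now axes [-416.7 -180.4  250.5] rz -0.14
shift target axes -414.3 -180.9 254.1
tcp in stop [[-221.5 -262.8]] 254.11839764460214
```

View pics/s13.png

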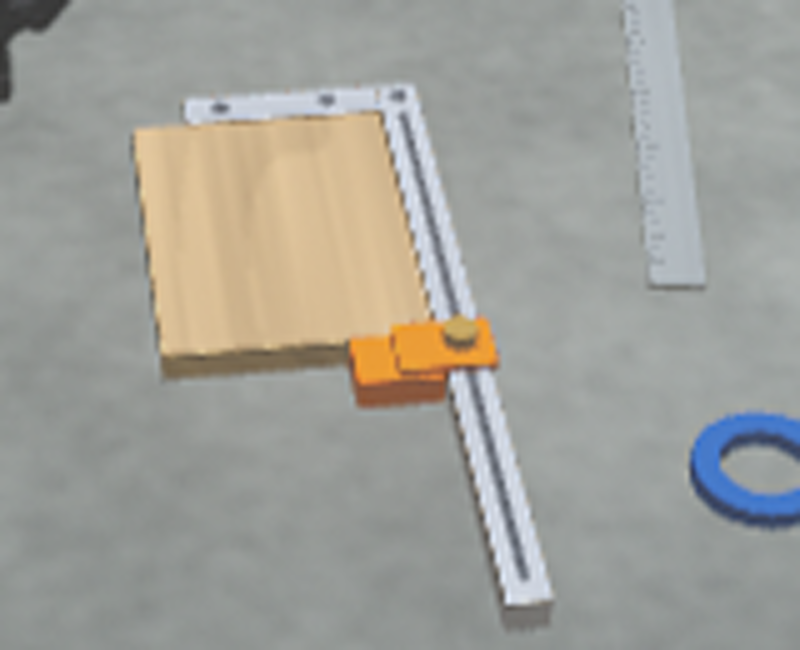

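View pics/w13.png

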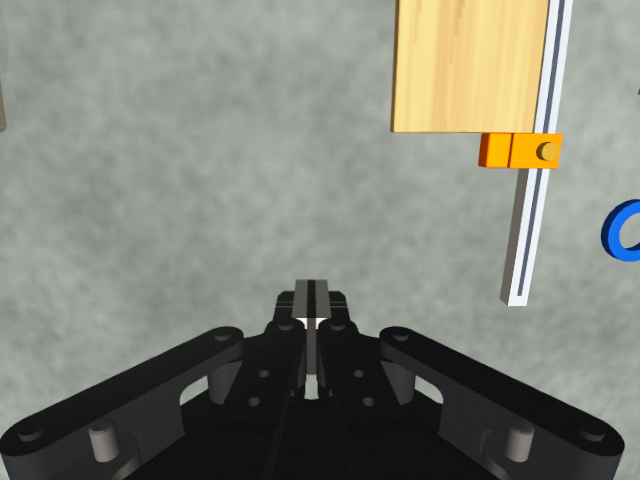

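View pics/c13.png

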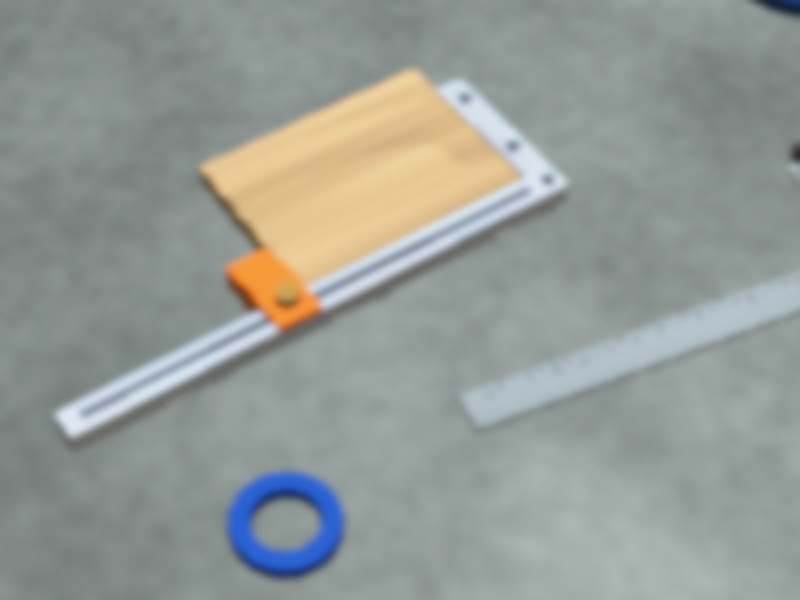

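```bash
python3 - <<'E'
from go import *
def rep(n,off,S,corner,end,far,bd,kp):
    p,d,c=load(n+'.npz')
    px=lambda l:np.array(off)+(np.array(l,float)+.5)/S-.5
    W=lambda l,z:onplane(c,px(l),z)*1000
    Cn,E,F=W([corner,end,far],.02)
    yx=(Cn-E)/np.linalg.norm(Cn-E);X=np.array([yx[1],-yx[0]])
    st=lambda P:np.c_[(P-Cn)@X+22,(P-Cn)@yx+22]
    print(n,'stop yaw',np.degrees(np.arctan2(X[1],X[0])).round(2),'endstop far',st(F[None]).round(1))
    B=st(W(bd,.018));print(' board',B.round(1).tolist())
    for i in range(len(B)-1):
        e=B[i+1]-B[i];print('  ang',np.degrees(np.arctan2(e[1],e[0])).round(2),np.linalg.norm(e).round(1))
    print(' keeper',st(W(kp,.021)).round(1).tolist())
rep('s13',(275,195),5,(413,86),(553,602),(184,99),[(381,113),(134,130),(162,357)],[(349,340),(357,384)])
rep('c13',(240,200),4,(570,184),(72,441),(463,79),[(522,177),(412,68),(201,168)],[(227,268),(266,247)])
p,d,c=load('w13.npz')
W=lambda l,z:onplane(c,l,z)*1000
print(tostop(W([(391,131),(399,0)],.018)),tostop(W([(484,133),(481,165)],.021)),tostop(W([(526,305),(574,0)],.02)))
E
```

```text
s13 stop yaw 2.35 endstop far [[-108.6   24.5]]
 board [[0.5, 1.4], [-138.8, 1.5], [-139.9, -188.4]]
  ang 179.97 139.3
  ang -90.33 189.9
 keeper [[-45.1, -189.8], [-45.8, -222.7]]
c13 stop yaw 2.69 endstop far [[-109.1   23.2]]
 board [[-4.1, -0.9], [-142.4, -0.6], [-140.9, -188.1]]
  ang 179.84 138.3
  ang -89.55 187.6
 keeper [[-46.2, -222.8], [-47.5, -190.5]]
[[-143.46610176 -187.40160108]
 [-141.49179194  -71.85198572]] [[ -52.12186577 -188.66895035]
 [ -51.58560761 -219.63622425]] [[  20.94041891 -374.70657464]
 [  22.19635956  -67.31487756]]
```

Emit:
apply_moves --increments '[[[10,-30,0,0,0,0,0],[15,-35,15,0,0,0,0],[0,-35,30,0,0,0,0],[0,-35,30,0,0,0,0],[0,-28,30,0,0,0,0],[0,0,35,0,0,0,0],[0,0,35,0,0,0,0],[0,0,30,0,0,0,0],[0,0,15,0,0,0,0],[0,0,0,0,0,0,0]]]'

```text
time: 19.8
tcp_pos: [0.4391, 0.0011, 0.0263]
tool_rot: [1.0, 0.02, -0.003, -0.0]
contact_force: [-0.4, -0.8, -0.2]
finger_gap: -0.0
```

```bash
python3 - <<'E'
from go import *
need(0,0,0,2.3);tcpstop()
E
```

```text
t 19.8 tcp [439.1   1.1  26.3] yaw 2.27 tilt 0.35 q [ 0.    0.36 -0.48  0.73  0.    1.53] F [-0.4 -0.8 -0.2]
shift now axes [-438.6  -16.3   29. ] rz -0.03
shift target axes -438.8 -16.6 26.3
tcp in stop [[-197.   -98.5]] 26.312137920742433
```

Emit:
apply_moves --increments '[[[10,0,1,0,0,0,0],[10,0,0,0,0,0,0],[8,0,0,0,0,0,0],[6,0,0,0,0,0,0],[2,0,0,0,0,0,0],[2,0,0,0,0,0,0],[0,0,0,0,0,0,0]]]'

```text
time: 20.5
tcp_pos: [0.4785, 0.002, 0.0285]
tool_rot: [1.0, 0.019, 0.0, -0.0]
contact_force: [-0.5, -0.2, -0.1]
finger_gap: 0.002
```

Emit:
apply_moves --increments '[[[1,0,0,0,0,0,0],[1,0,0,0,0,0,0],[1,0,0,0,0,0,0],[0,0,0,0,0,0,0]]]'

```text
time: 20.9
tcp_pos: [0.4816, 0.0021, 0.0284]
tool_rot: [1.0, 0.019, 0.0, 0.0]
contact_force: [-0.8, -0.0, -0.4]
finger_gap: -0.0
```

Emit:
apply_moves --increments '[[[1,0,0,0,0,0,0],[1,0,0,0,0,0,0],[0,0,0,0,0,0,0]]]'

```text
time: 21.2
tcp_pos: [0.4834, 0.0022, 0.0283]
tool_rot: [1.0, 0.019, -0.0, 0.0]
contact_force: [0.1, -0.1, -0.0]
finger_gap: 0.002
```

Emit:
apply_moves --increments '[[[0,0,4,0,0,0,0],[1,0,0,0,0,0,0],[1,0,0,0,0,0,0],[0,0,0,0,0,0,0]]]'

```text
time: 21.6
tcp_pos: [0.483, 0.0021, 0.024]
tool_rot: [1.0, 0.019, -0.002, 0.0]
contact_force: [-5.5, -0.2, 5.6]
finger_gap: -0.001
```

Emit:
apply_moves --increments '[[[1,0,0,0,0,0,0],[1,0,0,0,0,0,0],[0,0,0,0,0,0,0]]]'

```text
time: 21.9
tcp_pos: [0.4832, 0.0021, 0.0239]
tool_rot: [1.0, 0.019, -0.004, 0.0]
contact_force: [-9.2, 0.5, 10.0]
finger_gap: 0.003
```

Emit:
apply_moves --increments '[[[1,0,0,0,0,0,0],[1,0,0,0,0,0,0],[0,0,0,0,0,0,0]]]'

```text
time: 22.2
tcp_pos: [0.4834, 0.0021, 0.0238]
tool_rot: [1.0, 0.019, -0.006, 0.0]
contact_force: [-13.0, -0.8, 13.9]
finger_gap: -0.005
```

Emit:
apply_moves --increments '[[[-8,0,0,0,0,0,0],[-15,0,0,0,0,0,0],[-15,0,-10,0,0,0,0],[-10,0,-40,0,0,0,0],[0,0,-40,0,0,0,0],[0,0,-40,0,0,0,0],[0,0,-30,0,0,0,0],[0,0,0,0,0,0,0]]]'

```text
time: 23.0
tcp_pos: [0.4448, 0.0006, 0.1889]
tool_rot: [1.0, 0.019, 0.005, 0.0]
contact_force: [0.2, 0.4, 0.0]
finger_gap: -0.001
```

```bash
python3 - <<'E'
from go import *
need(0,0,0,2.3)
p,d,c=pic('s14',box=(195,325,275,435),sc=5)
q,_,_=load('s13.npz')
D=np.abs(p.astype(int)-q).max(2)[200:325,295:435];print('changed px >25:',(D>25).sum())
E
```

```text
t 23.0 tcp [444.8   0.6 188.9] yaw 2.22 tilt 0.59 q [ 0.    0.16 -0.25  1.14  0.    1.53] F [0.2 0.4 0. ]
shift now axes [-446.4  -16.7  184.3] rz -0.08
shift target axes -444.5 -17.3 188.9
changed px >25: 65
```

View pics/s14.png

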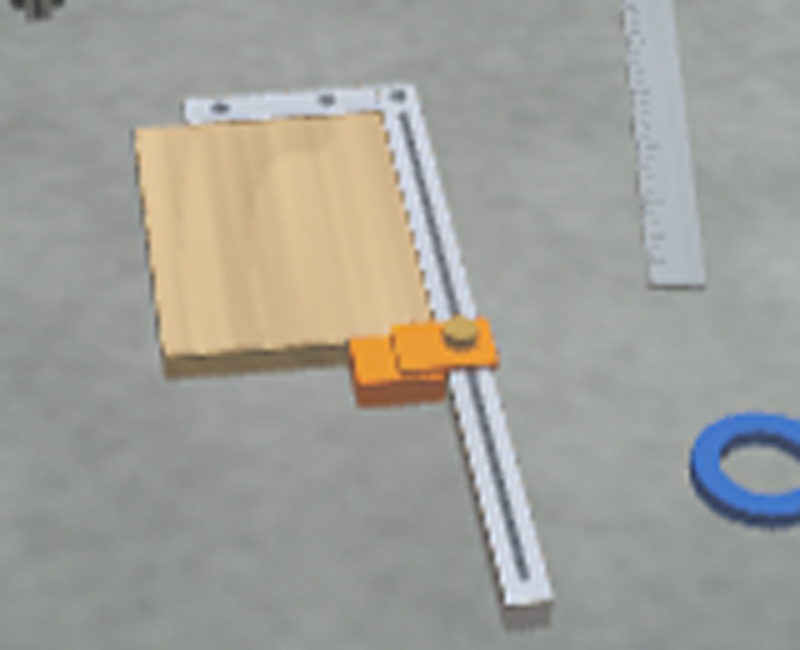

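The board's left edge shifted by about 1–3 zoomed pixels (134→136 at the top, 162→165 at the bottom), so the nudge moved it roughly 1 mm towards the rail. It now sits flush against the rail, the end stop and the keeper, so I'm handing it in.

```bash
python3 -c "
from cell import *
print(close_job())"
```

```text
the job is handed in; nothing more can be done
None
```

The board is boxed in the corner stop: one long side against the rail, one short side against the end stop, and the keeper up against the other short side. I handed the job in at about 23 s of the 67 s, and no verdict is reported.

**What I did**
- Pushed the board's near long side with the open fingers, turning it about 14° until it lay flush on the rail.
- Pushed its short side into the end stop.
- Slid the keeper along the rail until it met the board.
- Gave the long side a last nudge towards the rail, which moved the board about 1 mm.

**Contact checks:** every push ended with the arm stalled against something solid, at 8 to 13 N. The last nudge also showed about 14 N upward on the tool.

**Camera checks (before the nudge)**

| Measure | Side view | Scene view (blurry) |
|---|---|---|
| Board angle to the stop | about 0.3° | about 0.4° |
| Board's outer long edge, x (home is -140 mm) | -139 to -140 mm | -141 to -142 mm |
| Keeper face, y (touching is -190 mm) | -190 mm | -190.5 mm |

**Where checks disagreed**
- The scene view put the board's corner at x = -4 mm, where the side view had it touching the rail.
- The wrist camera put the outer long edge at -142 to -143 mm, but it had already read up to about 5 mm off the side view at the start.
- Because of this I relied on the contact pushes. After the nudge I compared side pictures but did not repeat the full measurement.

I did not measure the bystanders again. No push went near them, and the tape roll and straightedge look unmoved in the last side picture.

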